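Weigh the jar on a steelyard kitchen scale

TASK

The jar of spread stands in the pan of the little steelyard scale and outweighs the brass poise. Slide the poise along the notched beam until the beam balances with the red pointer in the middle of the green band, then let go so that it stays there by itself. Leave the jar standing in the pan and do not disturb the other things.

Things in the scene. Friction and masses are not known exactly. Their poses are not given: they have to be found in the camera images.
- scale: Steelyard kitchen scale, fixed to the worktop: grey base plate 130 x 170 x 16 mm, two cheeks carrying the pivot. Origin on the worktop under the pivot. Its y axis runs along the beam: pan on the +y side (robot's left), poise on the -y side. A white plate 64 mm wide stands behind the pointer up to z = 252 mm; down its middle runs a green band 9.6 mm wide.
- pivot (a point): The beam's pivot, 90 mm above the scale's origin, on the middle line of the beam (a bar 10 mm thick and 18 mm high, reaching 350 mm from the pivot on the poise side). Axes as the scale's.
- beam_part (a joint): Tilt of the beam, rad: 0 level (pointer central), positive when the poise end sinks, negative when the pan end sinks; stops at -0.12 (about where it starts) and 0.12. Damped: let go of the poise and it settles in about 2 s. Near balance 10 mm of poise travel outward adds about 0.03 to 0.04. While something presses on the poise, rubbing can hold the beam in a wrong tilt.
- poise_part (a joint): Position of the poise along the beam, m: 0 nearest the pivot (its middle 130 mm from the pivot), growing outward to 0.19. It stays where it is left; about 1.3 N slide it. The dark notches are marks every 10 mm, not catches. Balance lies between 0.05 and 0.165, depending on the jar, farther out than the start.
- poise_mid (a point): Brass poise on the beam, 0.22 kg: a 30 mm cube round the beam with a round knob on it (30 mm across, neck 20, head 28). This point is on its middle line, 30 mm above the beam's middle line (21 mm above the beam's top face); the knob's top is 34 mm higher. Cube and knob, 15 mm from the middle to either side, can be pushed either way. Its z axis tilts with the beam.
- pointer_tip (a point): Tip of the red pointer, 160 mm above the pivot on the beam; it leans to the heavier side, 1.6 mm for each 0.01 rad.
- pan_mid (a point): Middle of the floor of the steel pan (98 mm across, rim 9 mm above its floor), carried by the beam 130 mm from the pivot; linkage keeps it level as it rises and sinks.
- jar: Glass jar of spread with a grey lid, 77 mm across, 98 mm high, about 0.3 to 0.5 kg, standing loose in the pan; origin at the middle of its underside.
- lemon: Yellow lemon, 70 x 52 x 51 mm, bystander; origin under its middle.
- garlic: Garlic bulb, 60 mm, bystander; origin under its middle.
- mug: White mug with handle, 90 x 118 x 87 mm, bystander; origin under its middle.
- tin: Low food tin, 75 mm across, 58 mm high, bystander; origin under its middle.
- spice: Spice jar with yellow cap, 44 mm across, 100 mm high, bystander; origin under its middle.
- tumbler: Clear tumbler, 78 mm across, 87 mm high, bystander; origin under its middle.

How it is judged (in metres and radians):
At the end, for the whole second after the job is handed in: The beam rests within 0.03 rad of level, that is with the pointer's tip within 4.8 mm of the middle of the green band (the band's own width), hardly moving (under 0.05 rad/s); the jar stands upright in the pan (origin within 20 mm of the pan's middle) (value of joint beam_part between -0.03 and 0.03 rad and velocity of joint beam_part between -0.05 and 0.05 rad/s and distance between jar and pan_mid below 0.02 m and angle between jar's own z axis and vertical below 0.15 rad); the robot touches nothing.
It fails at once if the jar is lifted or knocked out of the pan or tipped over (distance between jar and pan_mid above 0.03 m or angle between jar's own z axis and vertical above 0.4 rad).
It fails at once if a bystander is moved by more than 30 mm (distance of any of lemon, garlic, mug, tin, spice, tumbler from where it was at the start of the episode above 0.03 m).
It also fails if it takes over 61 s, if anything falls off the work surface, if the arm or the gripper's body presses on something with over 40 N, if the wrist force passes 120 N, or if a joint passes its speed limit or range.

ROBOT

A 6-joint arm with a two-finger parallel gripper is mounted at the origin on a cart in front of the work surface, level with it; the furniture and walls round the work are solid. World frame = base frame: x ahead of the robot, y to its left, z up, the work surface at z = 0. Lengths are in m, angles in degrees, forces in N, time in s.
With the tool pointing down it reaches from about 0.275 to 0.725 m from the base axis. Payload 5.6 kg.
Tool frame: the origin (TCP) lies midway between the tips of the shut fingers; the grasp point (between the pads) lies 19 mm behind it; z points along the fingers, y is the line along which they close (so a half turn about z gives the same grasp; the last joint's range is limited). The gripper opens to 85 mm and grips with 20 to 120 N. Pads are 22 mm wide; open, the fingers measure 114 mm over their backs; the gripper's body (76 mm by 85 mm) begins 54 mm behind the grasp point. The pads swing forward as they close: fully open they stand 13 mm farther back than shut.
Start: joints at [85.692, 14.616, 6.199, 0, -81.583, -16.306], TCP at [0.194, 0.515, 0.231] pointing down, gripper open.
Joint ranges: [-168.99, 168.99], [-69.2, 112.95], [-62.41, 85.93], [-164.36, 98.24], [-168.68, -3.75], [-174.98, 174.98]. Speed limits (degrees/s): [147.25, 147.25, 180, 180, 180, 180].

INTERFACE

Orientations are given as [roll, pitch, yaw] about the fixed x, y, z axes, in that order (R = Rz(yaw) Ry(pitch) Rx(roll)).
In Python, from plant import robot gives the robot as it stands. Calls block until the motion is done:
- robot.move_to(position, orientation): joint-space move of the TCP to a pose.
- robot.movel(position, rot=None, vel=0.15, until_force=None): straight line of the TCP; rot=None keeps the orientation; vel is the mean speed in m/s. With until_force (N) it stops when the force on the tool has changed by that much, and returns True; else False.
- robot.goto_joints(angles): joint-space move.
- robot.set_gripper(opening, squeeze=None): finger opening in m; squeeze is the grip in N (None keeps the last); returns when the fingers have stopped.
- robot.pause(seconds).
- robot.solve_ik(position, orientation): joint angles nearest the present ones, or None.
- robot.read_state(): the state.
- robot.camera(name): name is "side" or "top" or "wrist"; returns a dict with "pixels" (384x512x3 uint8, red, green, blue), "fx", "fy", "cx", "cy" (pixels), "R" (3x3) and "t" (3): a world point X has camera coordinates R X + t; the wrist camera has in their place "tool_from_camera" (4x4, takes a point from camera to tool coordinates, whose origin is the TCP and whose axes are the flange's). Camera axes: x right, y down, z forward; pixel columns grow to the right and rows downward; lengths in m; the calibration is good to about 2 mm. The wrist camera is an equidistant fisheye: a pixel r from the principal point sees the ray r / f radians off the axis. A picture is of the moment at which its call begins: read the wrist's pose just before it. There is no depth.
A pose or a line that the arm cannot do raises robot.IKError and nothing moves.
- robot.close_job(): hands the job in; it is judged then, once.
The state is a dict: "time_s": time; "joint_pos": joint angles; "joint_vel": joint speeds; "joint_efforts": joint torques, N m; "ee_pos": TCP position; "tcp_rot": TCP orientation; "force": force on the tool from outside, world axes, zero at the start; "torque": the same for the moment, N m; "finger_gap": finger opening in m; "grip_force": force on a finger pad.
Only numpy, scipy, OpenCV 4.12 (cv2) and the standard library are available. Lean on these libraries where they do the work, as an engineer would, in place of code of your own. Each camera call takes 0.05 s, during which the arm holds its last target. There are 200 camera calls.

## Working session

There is one attempt and no reset: what is moved stays moved. The work goes in short steps, each a Python script; the robot and the scene stay as the last script left them, time stands still between calls to the robot, and variables do not carry over. Pictures are saved under pics/ and viewed, at most 10 in all, crops included, and the job is handed in when it is done.

```bash
mkdir -p pics; python3 - <<'E'
from plant import robot
import cv2,numpy as np
for n in("side","top"):
    c=robot.camera(n); cv2.imwrite(f"pics/{n}0.png",cv2.resize(c["pixels"][:,:,::-1],(800,600),interpolation=cv2.INTER_CUBIC))
    print(n,c["fx"],c["fy"],c["cx"],c["cy"],np.round(c["R"],4).tolist(),np.round(c["t"],4).tolist())
s=robot.read_state();print(s["time_s"],s["ee_pos"],s["tcp_rot"])
E
```

```text
side 431.5267764659711 431.5267764659711 253.23041034266424 190.80743671604557 [[0.9044, -0.4263, 0.02], [-0.1985, -0.4616, -0.8646], [0.3778, 0.7779, -0.5021]] [-0.4924, 0.2353, 1.1897]
top 400.6002773923744 400.6002773923744 256.0268068204957 194.37524394147155 [[-0.4077, -0.9131, -0.0032], [-0.8891, 0.3978, -0.2266], [0.2082, -0.0896, -0.974]] [0.1893, 0.5223, 1.4676]
0.1 [0.19345372 0.51436559 0.23046709] [ 1.79899534e+02 -5.98332065e-03 -2.06193068e+01]
```

View pics/side0.png

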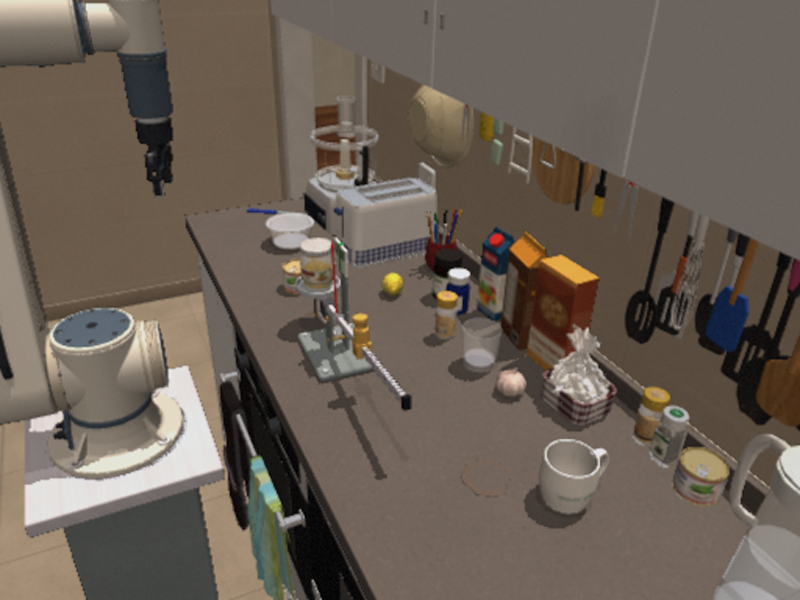

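View pics/top0.png

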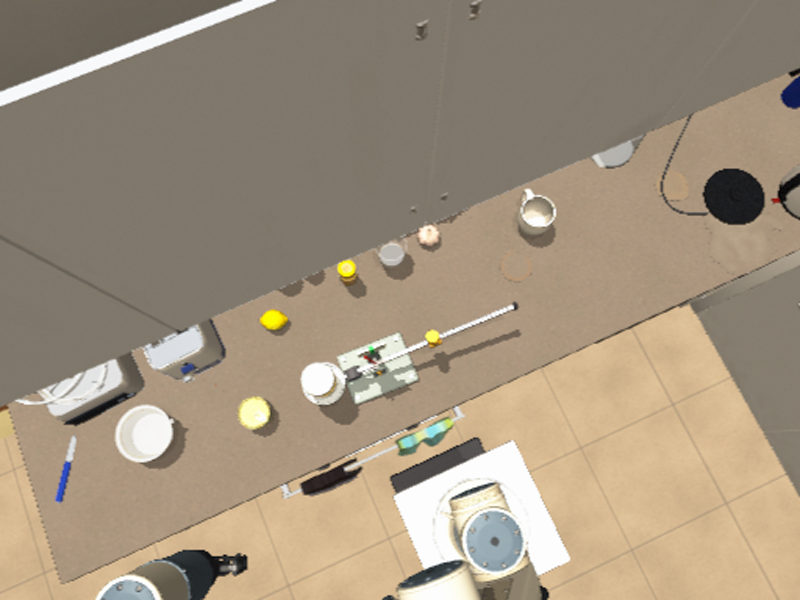

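The side view shows the scale near (345,340), the poise at (361,330) and the beam's black end at (405,402). The top view shows the poise at (433,338) and the beam end at (514,306). Next I'll take enlarged crops.

```bash
python3 - <<'E'
from plant import robot
import cv2
for n,(x,y,w,h) in dict(side=(185,140,100,75*2-20),top=(190,180,150,90)).items():
    p=robot.camera(n)["pixels"][y:y+h,x:x+w,::-1]; k=4.6 if n=="side" else 5
    cv2.imwrite(f"pics/{n}1.png",cv2.resize(p,None,fx=k,fy=k,interpolation=cv2.INTER_CUBIC))
E
```

```text
(no output)
```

View pics/side1.png

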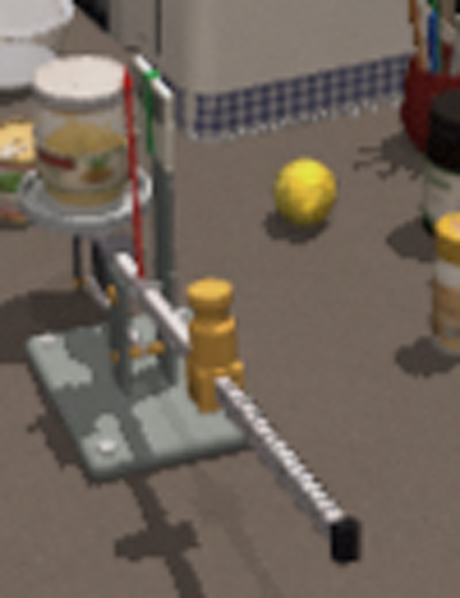

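View pics/top1.png

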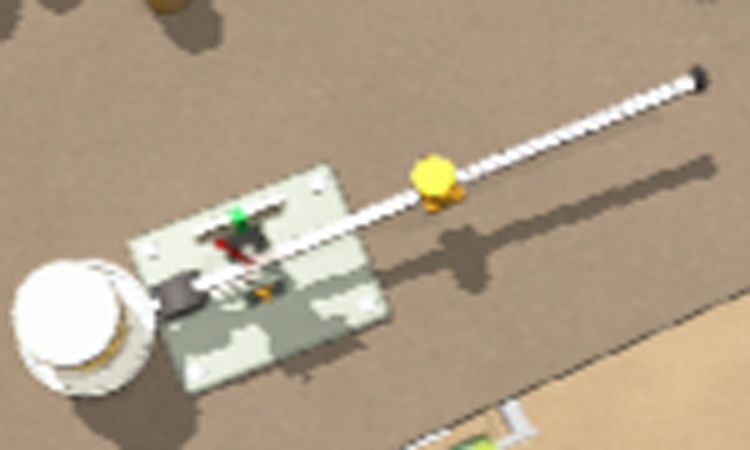

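Side crop: knob top (211,288), beam end cap (345,540), pointer tip (128,72), jar lid (81,72). Top crop: knob top (433,175), end cap (699,79), pointer tip (220,243), jar lid (64,313). I'll triangulate these.

```bash
cat > h.py <<'E'
import cv2,numpy as np
from plant import robot
def P(c): return np.array([[c["fx"],0,c["cx"]],[0,c["fy"],c["cy"]],[0,0,1]])@np.c_[c["R"],c["t"]]
def px(n,u,v):
    x,y,k=dict(side=(185,140,4.6),top=(190,180,5))[n]
    return np.array([x+(u+.5)/k-.5,y+(v+.5)/k-.5])
E
python3 - <<'E'
from h import *
Ps,Pt=P(robot.camera("side")),P(robot.camera("top"))
d=dict(knob=((211,288),(433,175)),cap=((345,540),(699,79)),tip=((128,72),(220,243)),lid=((81,72),(64,313)),platetop=((150,68),(240,213)))
for k,(a,b) in d.items():
    a,b=px("side",*a),px("top",*b)
    X=cv2.triangulatePoints(Ps,Pt,a[:,None],b[:,None])[:,0];X=X[:3]/X[3]
    r=[(M@np.r_[X,1]) for M in(Ps,Pt)]; print(k,X.round(4),[(q[:2]/q[2]-p).round(1) for q,p in zip(r,(a,b))])
E
```

```text
knob [ 0.4373 -0.0655  0.1691] [array([-0.5,  0.1]), array([-0.1, -0.4])]
cap [ 0.428  -0.2757  0.1307] [array([-0.4,  0.1]), array([-0. , -0.3])]
tip [0.4428 0.0896 0.2463] [array([-0.7,  0.1]), array([-0.1, -0.7])]
lid [0.4494 0.2047 0.1948] [array([-0.4,  0.1]), array([-0.1, -0.5])]
platetop [0.4525 0.0704 0.2561] [array([-0.2,  0. ]), array([-0. , -0.2])]
```

```bash
cat >> h.py <<'E'
PIV=np.array([.4435,.0715,.09]); S=-np.array([.0445,.999,0]); ROT=[180,0,-2.5]
def at(u,z): return (PIV+S*u)*[1,1,0]+[0,0,z]
def cap(th,L=.347): return PIV+S*L*np.cos(th)-np.array([0,0,1])*L*np.sin(th)
def proj(M,X): q=M@np.r_[X,1]; return q[:2]/q[2]
def capblob():
    "dark end cap in the side view: centroid near its predicted arc"
    c=robot.camera("side"); M=P(c); g=c["pixels"].max(2).astype(float)
    a,b=proj(M,cap(-.14)),proj(M,cap(.14)); x0=int(min(a[0],b[0]))-6; x1=int(max(a[0],b[0]))+7; y0=int(a[1])-6; y1=int(b[1])+7
    m=(g[y0:y1,x0:x1]<38).astype(np.uint8); n,_,st,ce=cv2.connectedComponentsWithStats(m)
    i=1+np.argmax(st[1:,4]) if n>1 else 0
    return ce[i]+[x0,y0],st[i,4],M
V0=None
def tilt():
    c,a,M=capblob(); off=float(open("off.txt").read())
    t=np.linspace(-.14,.14,281); v=[proj(M,cap(x))[1] for x in t]
    return float(np.interp(c[1]-off,v,t)),int(a)
def crop(n,name,x,y,w,h,k=4):
    cv2.imwrite(name,cv2.resize(robot.camera(n)["pixels"][y:y+h,x:x+w,::-1],None,fx=k,fy=k,interpolation=cv2.INTER_CUBIC))
E
python3 - <<'E'
from h import *
c,a,M=capblob(); p=proj(M,cap(-.12)); print(c,a,p,proj(M,cap(0)),proj(M,cap(.12))); open("off.txt","w").write(str(c[1]-p[1])); print(tilt())
robot.set_gripper(.05); robot.movel([.194,.515,.33],vel=.2)
robot.move_to(at(.140,.33),ROT); s=robot.read_state(); print(s["time_s"],s["ee_pos"],s["finger_gap"],tilt())
crop("side","pics/s2.png",170,90,160,180)
E
```

```text
[259.31818182 257.20454545] 44 [258.74660729 256.10963283] [258.70357411 269.63417008] [257.89792924 281.46480889]
(-0.11854427048787367, 45)
3.7417 [ 0.43744519 -0.06784933  0.32987281] 0.05026094122977147 (-0.1197181438876854, 42)
```

View pics/s2.png

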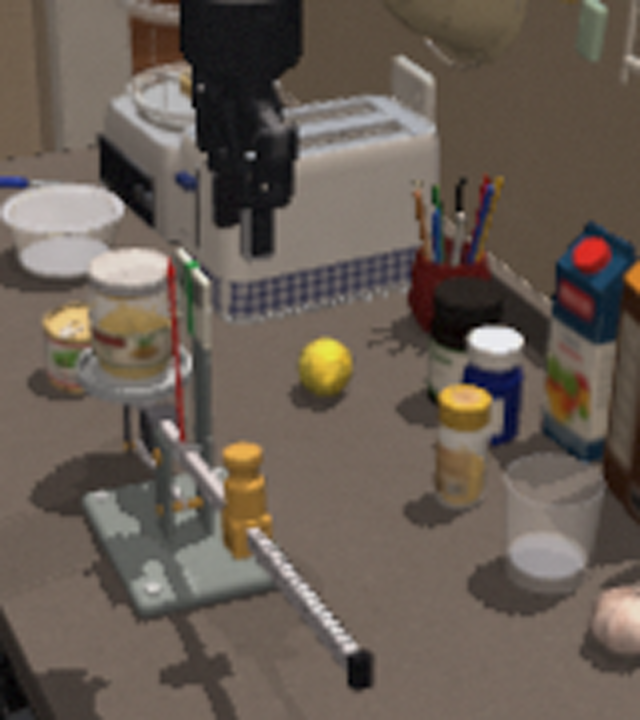

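The gripper is above the poise with nothing around it, and the cap-based tilt reading works at -0.12. I'll descend so the fingers straddle the knob, then push outward in steps.

```bash
cat >> h.py <<'E'
def zt(d,th): return .09-d*np.sin(th)+.036
def push(d,th):
    "push the poise outward until its middle is at d, then centre the fingers about it"
    u=d+.010+.04*th
    f=robot.movel(at(u,zt(d,th)),vel=.05,until_force=15); robot.movel(at(u-.010,zt(d,th)),vel=.1)
    return f
E
python3 - <<'E'
from h import *
print(robot.movel(at(.140,zt(.145,-.12)),vel=.12,until_force=8),robot.read_state()["force"])
print(push(.195,-.12)); robot.pause(1)
s=robot.read_state(); print(s["time_s"],s["ee_pos"],s["force"],tilt())
crop("side","pics/s3.png",170,90,160,180)
E
```

```text
False [-0.38663165 -0.46074171 -0.63594898]
False
8.1583 [ 0.43501382 -0.11847226  0.14933616] [-0.43447345  0.21673798 -0.2704937 ] (-0.11851757784937576, 42)
```

View pics/s3.png

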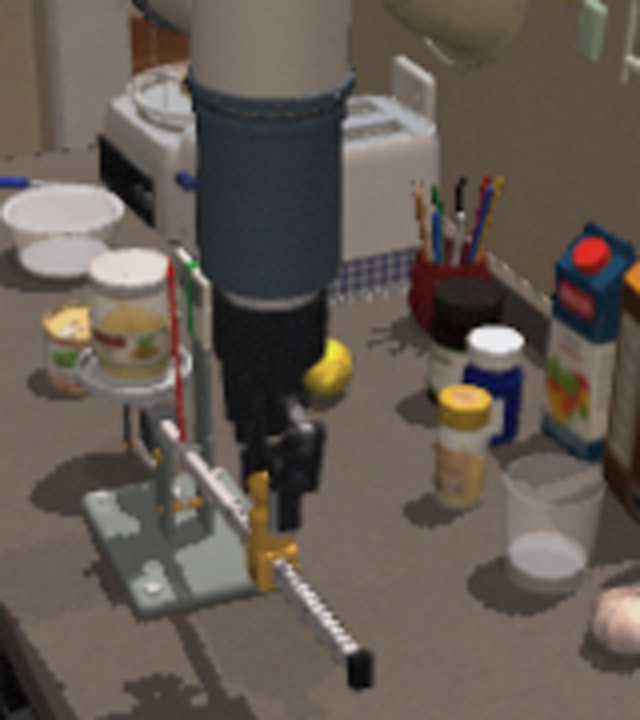

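The poise has slid outward with the fingers straddling its knob, and the beam is still on its stop. I'll keep stepping until it lifts off.

```bash
python3 - <<'E'
from h import *
d=.195
for i in range(5):
    d+=.02
    f=push(d,-.12); robot.pause(1.2); t,a=tilt()
    s=robot.read_state(); print(round(d,3),f,s["time_s"],s["force"].round(2),round(t,3),a)
    if t>-.105 or f: break
E
```

```text
0.215 False 10.5083 [-0.22 -1.02 -0.37] -0.118 44
0.235 False 12.7583 [ 0.46  0.61 -0.08] -0.119 42
0.255 False 15.0083 [ 0.5  -0.08 -0.55] -0.077 45
```

```bash
python3 - <<'E'
from h import *
robot.pause(1.2); t,a=tilt(); print(t,a)
d=.255+max(0,-t)/4.0
f=push(d,t); robot.pause(2.5); t,a=tilt()
s=robot.read_state(); print(round(d,3),f,s["time_s"],s["force"].round(2),round(t,3),a)
E
```

```text
-0.07773936197790986 48
0.274 False 19.8583 [-0.28  0.23 -0.97] -0.023 41
```

```bash
python3 - <<'E'
from h import *
f=push(.280,-.023); robot.pause(1.5); t,a=tilt(); print(f,t,a)
p=robot.read_state()["ee_pos"]; robot.movel([p[0],p[1],.30],vel=.1); robot.pause(1.2)
s=robot.read_state(); print(s["time_s"],s["force"].round(2),tilt())
crop("side","pics/s4.png",170,90,160,180)
E
```

```text
False -0.009893743697699249 40
25.3 [ 0.17 -0.34  0.57] (-0.010730071922324818, 41)
```

View pics/s4.png

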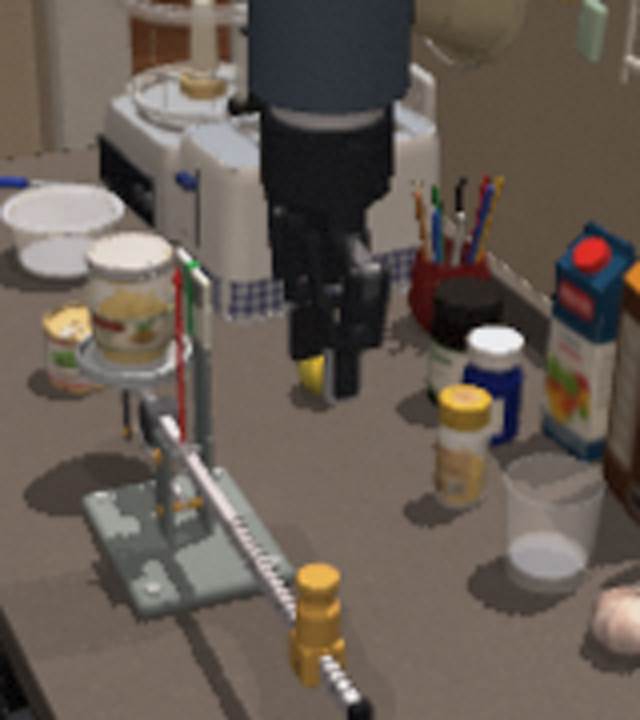

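The poise stands free and the beam is nearly level; the pointer tip is at about (179,270) in this crop. I'll cross-check the tilt with the pointer against the green band.

```bash
python3 - <<'E'
from h import *
for n in("side","top"):
    M=P(robot.camera(n))
    print(n,[proj(M,PIV+S*.16*np.sin(t)+[0,0,.16*np.cos(t)]).round(1).tolist() for t in(-.12,-.03,0,.03)])
a=cv2.resize(robot.camera("side")["pixels"][145:205,195:235,::-1],None,fx=10,fy=10,interpolation=cv2.INTER_CUBIC)
b=cv2.resize(robot.camera("top")["pixels"][210:250,220:255,::-1],None,fx=10,fy=10,interpolation=cv2.INTER_CUBIC)
im=np.zeros((600,750,3),np.uint8); im[:,:400]=a; im[:400,400:]=b; cv2.imwrite("pics/c5.png",im)
E
```

```text
side [[212.1, 154.4], [213.6, 156.0], [214.1, 156.6], [214.6, 157.3]]
top [[233.0, 227.1], [237.1, 225.4], [238.4, 224.9], [239.8, 224.4]]
```

View pics/c5.png

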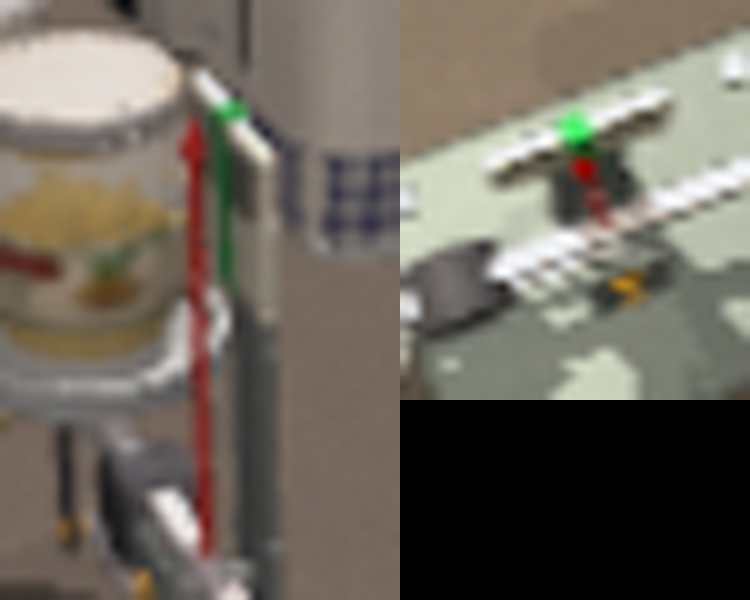

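The pointer in the top view, tip (585,168) against the band at about (590,168), reads -0.01 to -0.02, slightly to the pan side. That agrees with the cap. One more small nudge will centre it.

```bash
python3 - <<'E'
from h import *
p=robot.read_state()["ee_pos"]; print(robot.movel([p[0],p[1],zt(.282,-.01)],vel=.1,until_force=5))
f=push(.2845,-.01); robot.pause(1); print(f,tilt())
p=robot.read_state()["ee_pos"]; robot.movel([p[0],p[1],.30],vel=.1); robot.pause(2)
T=[tilt() for _ in range(3)]; s=robot.read_state(); print(s["time_s"],s["force"].round(2),T)
b=cv2.resize(robot.camera("top")["pixels"][205:255,195:260,::-1],None,fx=10,fy=10,interpolation=cv2.INTER_CUBIC)
cv2.imwrite("pics/c6.png",b)
E
```

```text
False
False (0.013370221082318995, 37)
33.2167 [0.25 0.14 0.16] [(0.012342167984716374, 36), (0.011559375284463663, 37), (0.012580069498576903, 38)]
```

View pics/c6.png

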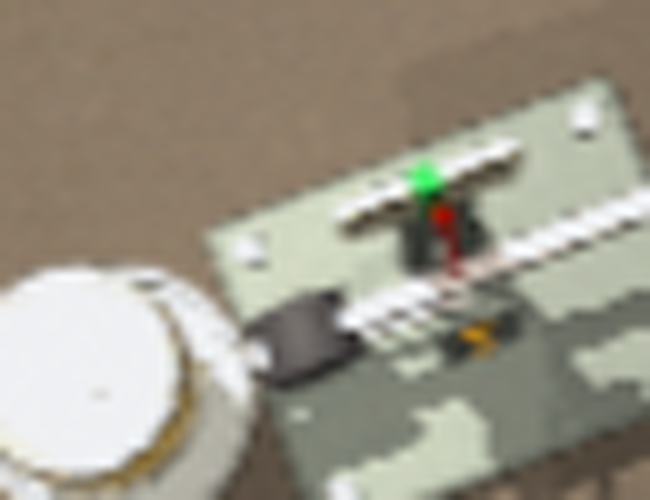

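The pointer tip (443,216) now lines up with the band middle (about 441,216), so the tilt is between 0 and +0.012 and steady. The gripper is clear and the jar is in the pan, so I'm handing in.

```bash
python3 -c "
from plant import robot
print(robot.close_job())"
```

```text
the job is handed in; nothing more can be done
None
```

I handed the job in at about 33 s of the 61 s allowed: the beam rests steady near level (tilt about 0 to +0.012 rad by the cameras), the jar is in the pan, and the gripper is clear; no verdict was returned.

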